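# Tare the salt cellar on the kitchen scale

## Task

Get the kitchen scale ready for refilling the salt: switch it on with the round key, next choose grams with the bar-shaped key, then stand the wooden salt cellar upright on the steel plate between the four corner stops and let go of it, and only then zero the scale with the square key. Press the keys fully, one at a time and in that order, and press no other key once the cellar has been picked up. Keep the cellar upright, set it down rather than drop it, and leave everything else on the counter where it is.

Things in the scene. Friction and masses are not known exactly. Their poses are not given: they have to be found in the camera images.
- scale: white kitchen scale fixed to the counter, 270 (x) by 230 (y) by 55 mm high. Origin: centre of its underside, at counter height. Its x axis points from the key side to the plate side, its y axis along the row of keys. The casing's key panel is 40 mm above the counter.
- plate_centre (a point): centre of the top face of the scale's steel weighing plate (165 x 175 mm), 45 mm along +x of the scale's origin and 55 mm above the counter; axes as the scale's. Four dark steel L-shaped corner stops, 12 mm high above the plate, enclose a clear rectangle of 72 mm (scale x) by 107 mm (scale y) about this point; between the corners, the long sides are open for 67 mm and the short sides for 38 mm.
- cellar: wooden salt cellar: a box 95 mm (its x) by 60 mm (its y), 59 mm high with its closed pale lid, plus a 6 mm knob and a brass pivot pin on the lid; about 0.35 kg, loose. The lid does not open in this task and is as wide as the box. Origin: centre of the underside, z up. It fits between the stops only with its long side along the scale's y axis (either way round), with 6 mm play on each side.
- key_round (a joint): travel of the round key in m: 0 up, 0.006 fully down. Spring key: starts to move at 1.8 N, fully down at 6 N, comes back up by itself. It counts as pressed when clearly more than half way down.
- key_round_top (a point): centre of the top of the round key (38 mm diameter, bare aluminium like the other keys), 53 mm above the counter, 10 mm proud of its black frame; z up. The three keys stand in a row along the scale's y axis, 65 mm apart, 92 mm along -x of the scale's origin; which key is in which of the three places changes.
- key_bar (a joint): travel of the bar-shaped key in m: 0 up, 0.006 fully down, same spring as the round key.
- key_bar_top (a point): centre of the top of the bar key: a narrow rectangle, 22 mm (scale x) by 52 mm (scale y), 53 mm above the counter.
- key_square (a joint): travel of the square key in m: 0 up, 0.006 fully down, same spring as the round key.
- key_square_top (a point): centre of the top of the square key, 36 x 36 mm, 53 mm above the counter.
- grinder: bystander: steel spice grinder, 60 mm diameter, 137 mm tall with its black press button, loose. Origin: centre of its underside.
- clip_box: bystander: clear plastic box with a white lid and two grey clips, 106 x 162 x 70 mm, loose. Origin: centre of its underside.
- cup: bystander: small white coffee cup with a handle, 68 mm diameter, 55 mm tall, loose. Origin: centre of its underside.
- jar: bystander: amber glass jar with a steel cap, 60 mm diameter, 85 mm tall, loose. Origin: centre of its underside.
- spoon: bystander: wooden spoon lying on the counter, 200 mm long along its x axis, loose.
Things that resemble listed ones, but are neither listed nor needed, are in the scene too. Leave any purple or red look-alike of the cellar alone.

How it is judged:
By the outcome, as a careful person would: the job done as asked, in the order asked, and still so for the second after the job is handed in, with the robot touching nothing.
It also fails if it takes over 64 s, if anything falls off the work surface, if the arm or the gripper's body presses on something with over 40 N, if the wrist force passes 120 N, or if a joint passes its speed limit or range.

## Robot

A 6-joint arm with a two-finger parallel gripper is mounted at the origin on the work surface. World frame = base frame: x ahead of the robot, y to its left, z up, the work surface at z = 0. Lengths are in mm, angles in rad, forces in N, time in s.
With the tool pointing down it reaches from about 275 to 750 mm from the base axis. Payload 10.2 kg.
Tool frame: the origin (TCP) lies at the very end of the fingers, on their centre line; the grasp point (between the pads) lies 19 mm behind it; z points along the fingers, y is the line along which they close (so a half turn about z gives the same grasp; the last joint's range is limited). The gripper opens to 88 mm and grips with 3 to 60 N. Pads are 18 mm wide; open, the fingers measure 123 mm over their backs; the gripper's body (75 mm by 187 mm) begins 45 mm behind the grasp point.
Start: joints at [-1.489, 0.313, 1.498, -0, 1.331, -0.223], TCP at [157.541, -500.811, 238.72] pointing down, gripper open.
Joint ranges: [-2.94, 2.94], [-0.97, 2.17], [0.19, 2.56], [-1.23, 4.37], [0.02, 3.11], [-2.88, 2.88]. Speed limits (rad/s): [2.39, 2.39, 3.01, 3.14, 3.14, 3.14].

## Interface

Orientations are given as a rotation vector (axis times angle).
In Python, from rig import sensors, viewer, sign_off gives the robot as it stands.
- The arm moves only by the tool carry_out, never from a script. Its argument "steps" is a list of rows, each an object with "offset": the shift along the world's x, y, z in mm, a list of three; "turn": the turn, a rotation vector about the world's x, y, z in units of 10 degrees (1.0 is 10 degrees), a list of three; "gripper": the finger opening in mm, from 0 to 88.1. In form: [{"offset": [dx, dy, dz], "turn": [wx, wy, wz], "gripper": gripper}, ...]. A call has 1 to 8 rows; each row shifts and turns the commanded pose from where the row before left it; what a row does not reach is not made up. A row lasts 1/8 s, in which the tool goes at most 62.5 mm and 10.7 degrees, less where a joint would pass 70% of its speed; a pose out of reach is approached as far as the arm can. A call is refused whole if a number of a shift passes 62.5 or a number of a turn 1, either way. A call with a gripper value outside its range is refused whole. The fingers move at their own pace and stop on an object; "squeeze" is the grip in N (left out, the last holds). Time passes only in rows, so rows that do not move let the fingers close. It gives the time, the measured TCP pose, the force, the opening and the grip force at its end, in the units of the state.
- sensors.get_obs(): the state, without advancing time (a new reading comes with each control period).
- viewer.read_camera(name): name is "scene" or "top"; returns the picture (384x512x3 uint8, red, green, blue); there is no depth.
- viewer.get_calibration(name): a dict with "K" (3x3 intrinsics, pixels), "T" (4x4, takes a point from camera to world coordinates). Camera axes: x right, y down, z forward; pixel columns grow to the right and rows downward; lengths in mm; the calibration is good to about 2 mm. A picture is of the moment at which its call begins. get_calibration takes no time and is no camera call.
- sign_off(): hands the job in; it is judged then, once.
The state is a dict: "time": time; "q": joint angles; "qvel": joint speeds; "effort": joint torques, N m; "eef_pos": TCP position; "tcp_rot": TCP orientation; "force": force on the tool from outside, world axes, zero at the start; "ft_torque": the same for the moment, N m; "gripper_width": opening from 0.0 (shut) to 1.0 (fully open); "finger_force": force on a finger pad.
Only numpy, scipy, OpenCV 4.12 (cv2) and the standard library are available. Lean on these libraries where they do the work, as an engineer would, in place of code of your own. Each camera call takes 0.05 s, during which the arm holds its last target. There are 200 camera calls.

## Working session

There is one attempt and no reset: what is moved stays moved. The work goes in short steps, Python scripts to look and compute and a tool call to move; the robot and the scene stay as the last step left them, time stands still between calls to the robot, and variables do not carry over. Pictures are saved under pics/ and viewed, at most 10 in all, crops included, and the job is handed in when it is done.

Besides the shell and the picture viewer there is one more tool, called after ">>>" by a JSON object that holds its "fn" and its "kwargs". carry_out: Moves the arm, as the interface text tells. Its arguments: {"type":"object","properties":{"steps":{"type":"array","items":{"type":"object","properties":{"offset":{"type":"array","items":{"type":"number"}},"turn":{"type":"array","items":{"type":"number"}},"gripper":{"type":"number"}}}},"squeeze":{"type":"number"}},"required":["steps"]}

```bash
mkdir -p pics
cat > h.py <<'E'
import numpy as np, cv2
from rig import sensors, viewer, sign_off
def grab(n,f):
    im=viewer.read_camera(n)[:,:,::-1].copy(); cv2.imwrite(f'pics/{f}.png',im); return im
def px2w(n,uv,z):
    c=viewer.get_calibration(n);K,T=np.array(c['K']),np.array(c['T'])
    uv=np.atleast_2d(np.array(uv,float)); d=(T[:3,:3]@np.linalg.inv(K)@np.c_[uv,np.ones(len(uv))].T).T
    o=T[:3,3]; return o+d*((z-o[2])/d[:,2])[:,None]
def w2px(n,P):
    c=viewer.get_calibration(n);K,T=np.array(c['K']),np.array(c['T'])
    p=(np.atleast_2d(P)-T[:3,3])@T[:3,:3]@K.T; return p[:,:2]/p[:,2:]
E
python3 - <<'E'
from h import *
a=grab('top','t0');b=grab('scene','s0')
cv2.imwrite('pics/t0x.png',cv2.resize(a,(800,600),interpolation=cv2.INTER_CUBIC))
cv2.imwrite('pics/s0x.png',cv2.resize(b,(800,600),interpolation=cv2.INTER_CUBIC))
for n in('top','scene'):
    c=viewer.get_calibration(n);print(n,np.round(c['K'],1).tolist(),np.round(c['T'],3).tolist())
print(sensors.get_obs())
E
```

```text
top [[479.0, 0.0, 250.6], [0.0, 479.0, 189.1], [0.0, 0.0, 1.0]] [[-0.021, -0.988, 0.153, 320.83], [-1.0, 0.019, -0.011, -30.092], [0.008, -0.153, -0.988, 1797.545], [0.0, 0.0, 0.0, 1.0]]
scene [[479.8, 0.0, 252.0], [0.0, 479.8, 191.3], [0.0, 0.0, 1.0]] [[0.664, 0.515, -0.542, 1334.807], [0.748, -0.455, 0.484, -739.679], [0.003, -0.726, -0.687, 1029.939], [0.0, 0.0, 0.0, 1.0]]
{'time': 0.1, 'q': array([-1.48942853e+00,  3.13376559e-01,  1.49834620e+00, -1.43206522e-05,
        1.33098614e+00, -2.23421585e-01]), 'qvel': array([ 2.82597249e-05, -5.70572482e-04, -3.27325536e-03, -4.62823685e-04,
       -1.54560694e-04, -6.97503768e-04]), 'effort': array([ 2.76199273e-03, -4.02814150e+01, -2.52647352e+01,  6.95572374e-02,
        3.41980252e-02, -7.11365396e-05]), 'eef_pos': array([ 157.50482494, -500.59230781,  238.23285809]), 'tcp_rot': array([-3.10408049e+00, -4.76747173e-01, -1.02603185e-04]), 'force': array([-0.05003361,  0.06935514,  1.25658054]), 'ft_torque': array([ 0.04929824, -0.01752068,  0.02153977]), 'finger_force': 0.0, 'gripper_width': 0.9999400212392927}
```

View pics/t0x.png

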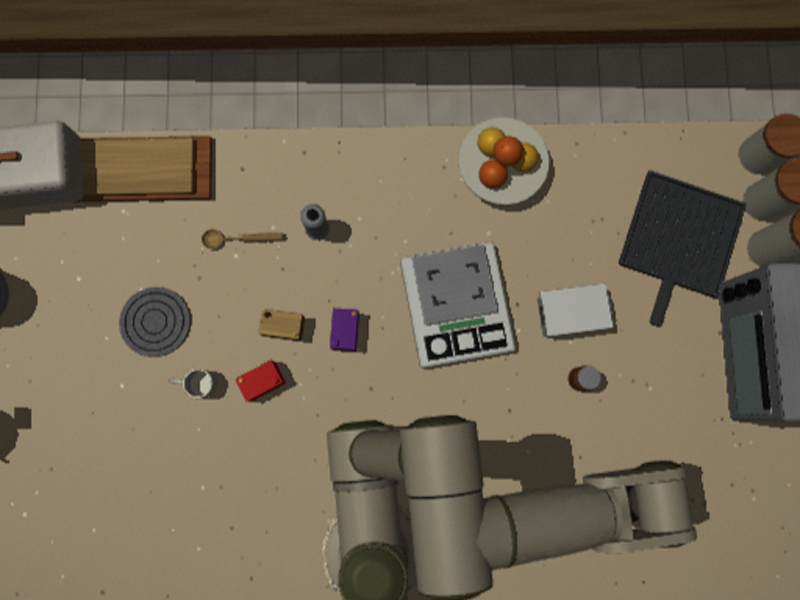

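View pics/s0x.png

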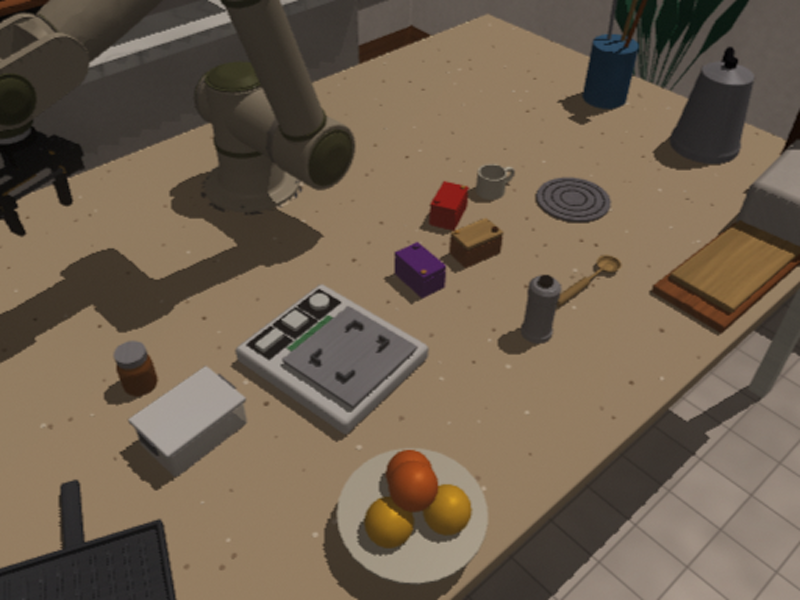

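The top view (enlarged) shows the round key at (438,346), square at (467,341), bar at (493,336), and the plate with its stops at (456,285). There are three cellar-like boxes: wooden (281,324), purple (345,330) and red (260,381). The wooden one with the pale lid fits the description. I'll confirm it in a crop and measure.

```bash
cat > m.py <<'E'
from h import *
a=cv2.imread('pics/t0.png');b=cv2.imread('pics/s0.png')
def up(im,x0,x1,y0,y1,f): return cv2.resize(im[y0:y1,x0:x1],None,fx=f,fy=f,interpolation=cv2.INTER_CUBIC)
A=up(a,150,240,185,245,8);B=up(a,250,340,150,240,6);
C=up(b,235,345,120,195,7)
cv2.imwrite('pics/cellar.png',np.vstack([cv2.resize(A,(480,320)),cv2.resize(C,(480,280))[:280]]));cv2.imwrite('pics/scale.png',B)
hsv=cv2.cvtColor(a,cv2.COLOR_BGR2HSV); g=cv2.cvtColor(a,cv2.COLOR_BGR2GRAY)
# keys: bright blobs inside dark frames
m=np.zeros_like(g); m[195:235,260:335]=(g[195:235,260:335]<60)*255
cs,h=cv2.findContours(m,cv2.RETR_CCOMP,cv2.CHAIN_APPROX_NONE)
for c,hh in zip(cs,h[0]):
    if cv2.contourArea(c)>30:
        M=cv2.moments(c);u=(M['m10']/M['m00'],M['m01']/M['m00']);print('key' if hh[3]>=0 else 'frame',cv2.contourArea(c),np.round(u,1),px2w('top',u,53 if hh[3]>=0 else 43)[0].round(1),cv2.minAreaRect(c))
# stops
m=np.zeros_like(g); m[155:205,265:320]=(g[155:205,265:320]<65)*255
n,l,s,ce=cv2.connectedComponentsWithStats(m)
for i in range(1,n):
    if s[i,4]>8: print('stop',s[i],ce[i].round(1),px2w('top',ce[i],61)[0].round(1))
# scale casing
m=((hsv[...,1]<60)&(g>120)).astype(np.uint8)*255; m[:150]=0;m[245:]=0;m[:,:250]=0;m[:,337:]=0
p=np.argwhere(m)[:,::-1]; r=cv2.minAreaRect(px2w('top',p,40)[:,:2].astype(np.float32));print('casing',r)
# cellar
print(hsv[200:215:3,165:196:3].tolist())
E
python3 m.py
```

```text
frame 211.5 [280.4 221.3] [ 470.1 -156.6   43. ] ((280.4615478515625, 221.30770874023438), (14.904827117919922, 16.081523895263672), 78.69007110595703)
key 107.5 [280.3 221.1] [ 470.2 -155.6   53. ] ((280.25, 221.25003051757812), (12.020814895629883, 11.31370735168457), 45.0)
frame 212.0 [297.6 218.2] [ 480.2 -220.3   43. ] ((297.7960205078125, 218.1280059814453), (14.847493171691895, 16.368019104003906), 79.69515228271484)
key 124.5 [297.7 217.8] [ 481.  -219.6   53. ] ((297.6538391113281, 217.7692413330078), (12.355317115783691, 11.96308422088623), 78.69007110595703)
frame 97.0 [315.  215.5] [ 488.9 -284.6   43. ] ((314.83782958984375, 215.0270538330078), (14.79590892791748, 15.782301902770996), 80.53767395019531)
stop [317 158   3  12  15] [318.2 163. ] [ 682.  -301.9   61. ]
stop [298 168   9   6  21] [302.8 170.2] [ 655.8 -243.8   61. ]
stop [273 173   8   6  21] [275.7 174.9] [ 640.4 -143.2   61. ]
stop [302 184   8   7  21] [306.  187.8] [ 590.1 -253.3   61. ]
stop [277 190   8   6  20] [279.2 192.7] [ 573.7 -154.1   61. ]
casing ((589.7525024414062, -197.14158630371094), (319
[... 222 characters left out ...]
]], [[18, 69, 151], [19, 127, 129], [17, 136, 88], [19, 128, 131], [18, 127, 131], [19, 127, 130], [18, 128, 135], [18, 128, 138], [18, 127, 141], [18, 127, 129], [19, 75, 115]], [[20, 70, 150], [19, 125, 124], [19, 129, 130], [19, 129, 128], [19, 131, 125], [19, 128, 128], [19, 129, 130], [19, 129, 130], [18, 127, 133], [18, 126, 75], [18, 79, 58]], [[19, 70, 149], [19, 128, 133], [19, 127, 133], [18, 126, 134], [19, 126, 132], [18, 127, 131], [18, 128, 131], [18, 128, 129], [18, 127, 130], [16, 149, 53], [18, 73, 59]], [[19, 86, 140], [18, 125, 149], [19, 124, 148], [19, 128, 141], [18, 132, 139], [19, 126, 132], [19, 133, 130], [18, 125, 131], [18, 132, 129], [17, 174, 38], [21, 79, 61]]]
```

View pics/cellar.png

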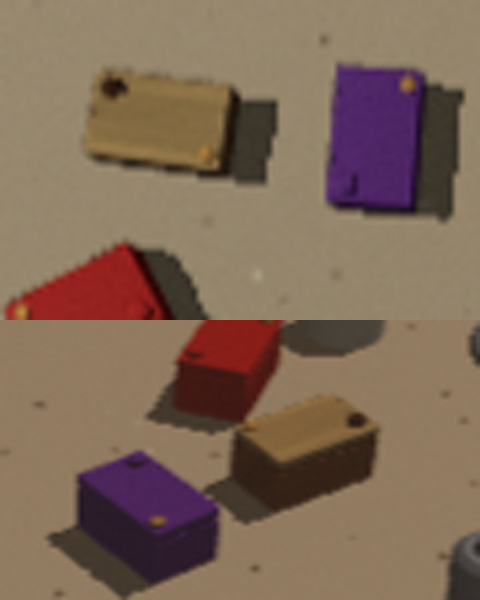

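View pics/scale.png

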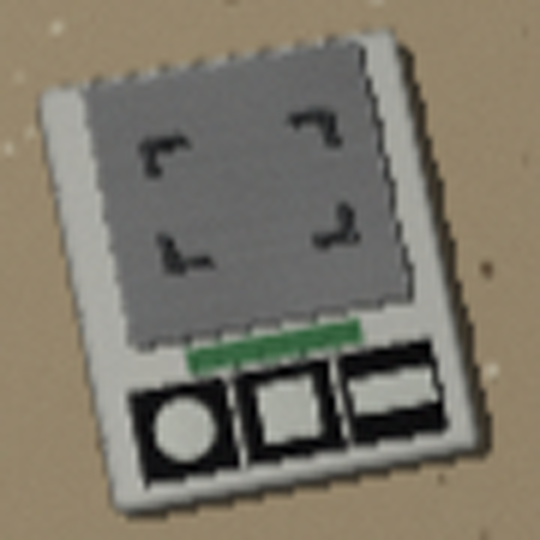

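The crops confirm the wooden box with the pale lid, dark knob and brass pin. The keys run round, square, bar from left to right, with the square in the middle. Next I'll measure the cellar and work out how far to move.

```bash
cat > c.py <<'E'
from h import *
def cellar(n,im,box,z,vmin):
    x0,x1,y0,y1=box;hsv=cv2.cvtColor(im,cv2.COLOR_BGR2HSV)
    m=np.zeros(im.shape[:2],np.uint8);m[y0:y1,x0:x1]=cv2.inRange(hsv,(10,100,vmin),(28,255,255))[y0:y1,x0:x1]
    m=cv2.morphologyEx(m,cv2.MORPH_CLOSE,np.ones((5,5)))
    c=max(cv2.findContours(m,0,cv2.CHAIN_APPROX_NONE)[0],key=cv2.contourArea)
    k=np.zeros_like(m);cv2.drawContours(k,[c],-1,255,-1)
    p=np.argwhere(k)[:,::-1]
    w=px2w(n,p,z)[:,:2]
    return cv2.minAreaRect(w.astype(np.float32)), w.mean(0), np.degrees(np.arctan2(*np.linalg.eigh(np.cov(w.T))[1][::-1,1])), len(p)
if __name__=='__main__':
    a=cv2.imread('pics/t0.png');b=cv2.imread('pics/s0.png')
    print(cellar('top',a,(155,205,190,225),59,95));print(cellar('scene',b,(280,325,135,170),59,85))
E
python3 c.py
```

```text
(((528.9525756835938, 213.45770263671875), (92.11618041992188, 58.999332427978516), 81.80099487304688), array([528.62289527, 213.17883494]), np.float64(81.92509701185307), 407)
(((528.1793212890625, 208.64109802246094), (109.9106674194336, 94.30872344970703), 48.63518524169922), array([528.22604212, 207.24002083]), np.float64(71.09122991096801), 387)
```

>>> {"fn": "carry_out", "kwargs": {"steps": [{"offset": [45,50,-5],"turn": [0,0,-0.4],"gripper": 0},{"offset": [45,50,-5],"turn": [0,0,-0.45],"gripper": 0},{"offset": [45,50,-5],"turn": [0,0,0],"gripper": 0},{"offset": [45,50,-10],"turn": [0,0,0],"gripper": 0},{"offset": [45,50,-25],"turn": [0,0,0],"gripper": 0},{"offset": [45,50,-25],"turn": [0,0,0],"gripper": 0},{"offset": [43,45,-35],"turn": [0,0,0],"gripper": 0},{"offset": [0,0,-28],"turn": [0,0,0],"gripper": 0}]}}

```text
time: 1.1
eef_pos: [441.4, -186.6, 112.2]
tcp_rot: [-3.131, -0.253, 0.0]
force: [-0.3, 0.3, -0.1]
gripper_width: 0.115
finger_force: 0.0
```

>>> {"fn": "carry_out", "kwargs": {"steps": [{"offset": [0,0,0],"turn": [0,0,0],"gripper": 0},{"offset": [0,0,0],"turn": [0,0,0],"gripper": 0},{"offset": [0,0,0],"turn": [0,0,0],"gripper": 0}]}}

```text
time: 1.48
eef_pos: [440.2, -190.2, 114.6]
tcp_rot: [3.131, 0.244, 0.002]
force: [0.0, 0.8, -0.5]
gripper_width: 0.004
finger_force: 0.0
```

>>> {"fn": "carry_out", "kwargs": {"steps": [{"offset": [15,17,0],"turn": [0,0,0],"gripper": 0},{"offset": [15,17.5,0],"turn": [0,0,0],"gripper": 0},{"offset": [0,0,-20],"turn": [0,0,0],"gripper": 0},{"offset": [0,0,-20],"turn": [0,0,0],"gripper": 0},{"offset": [0,0,0],"turn": [0,0,0],"gripper": 0},{"offset": [0,0,0],"turn": [0,0,0],"gripper": 0}]}}

```text
time: 2.22
eef_pos: [470.4, -155.4, 74.5]
tcp_rot: [3.131, 0.245, 0.002]
force: [-0.4, -0.3, -0.3]
gripper_width: 0.002
finger_force: 0.0
```

Run:
```python
from h import *
a=grab('top','t1');b=grab('scene','s1')
o=sensors.get_obs();print(o['eef_pos'],o['tcp_rot']);e=o['eef_pos']
print(w2px('top',e),w2px('scene',e))
for im,n in((a,'top'),(b,'scene')):
    u=w2px(n,[[470.2,-155.6,53]])[0];cv2.circle(im,tuple(np.round(u).astype(int)),1,(0,0,255),-1)
A=cv2.resize(a[150:250,240:340],(400,400),interpolation=2);B=cv2.resize(b[150:250,150:250],(400,400),interpolation=2)
cv2.imwrite('pics/p1.png',np.hstack([A,B]))
```

```text
[ 470.41309207 -155.31556576   74.46368726] [3.13097755e+00 2.44938884e-01 2.28520492e-03]
[[280.64244372 220.47801947]] [[204.24620787 185.4211798 ]]
```

View pics/p1.png

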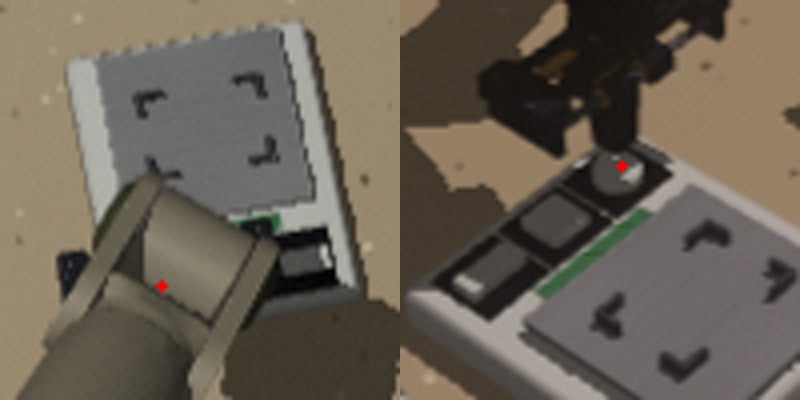

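The closed fingers sit just above the round key; its computed centre (red dot, scene half at (622,167)) falls on the key. I'll press it now.

>>> {"fn": "carry_out", "kwargs": {"steps": [{"offset": [0,0,-14],"turn": [0,0,0],"gripper": 0},{"offset": [0,0,-9],"turn": [0,0,0],"gripper": 0},{"offset": [0,0,-6],"turn": [0,0,0],"gripper": 0},{"offset": [0,0,0],"turn": [0,0,0],"gripper": 0},{"offset": [0,0,0],"turn": [0,0,0],"gripper": 0}]}}

```text
time: 2.95
eef_pos: [470.0, -154.9, 46.9]
tcp_rot: [3.131, 0.246, -0.0]
force: [-14.3, 5.4, 39.7]
gripper_width: 0.006
finger_force: 19.5
```

The round key is fully down. I'll lift off and go to the bar key.

>>> {"fn": "carry_out", "kwargs": {"steps": [{"offset": [0,0,10],"turn": [0,0,0],"gripper": 0},{"offset": [0,0,18],"turn": [0,0,0],"gripper": 0},{"offset": [5,-32,0],"turn": [0,0,0],"gripper": 0},{"offset": [5,-32,0],"turn": [0,0,0],"gripper": 0},{"offset": [5,-32,0],"turn": [0,0,0],"gripper": 0},{"offset": [5,-32,0],"turn": [0,0,0],"gripper": 0},{"offset": [0,0,0],"turn": [0,0,0],"gripper": 0},{"offset": [0,0,0],"turn": [0,0,0],"gripper": 0}]}}

```text
time: 3.95
eef_pos: [489.7, -282.1, 71.9]
tcp_rot: [-3.131, -0.246, 0.001]
force: [0.1, -0.1, -0.0]
gripper_width: 0.007
finger_force: 0.0
```

Run:
```python
from h import *
a=grab('top','t2');b=grab('scene','s2')
print(sensors.get_obs()['eef_pos'])
for im,n in((a,'top'),(b,'scene')):
    for p in([490.5,-283.5,53],[481,-219.6,53]):
        u=w2px(n,[p])[0];cv2.circle(im,tuple(np.round(u).astype(int)),1,(0,0,255),-1)
A=cv2.resize(a[150:250,240:340],(400,400),interpolation=2);B=cv2.resize(b[150:250,130:230],(400,400),interpolation=2)
cv2.imwrite('pics/p2.png',np.hstack([A,B]))
```

```text
[ 489.89124138 -281.89714362   72.25833095]
```

View pics/p2.png

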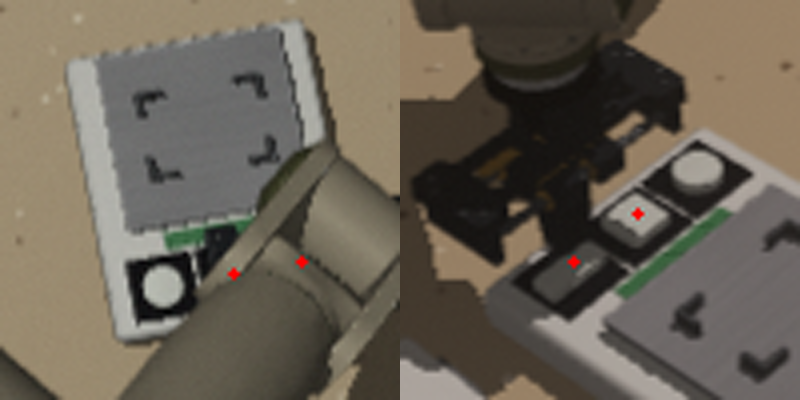

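The fingers are above the bar key; the computed centre falls on it (scene half (573,262)). I'll press it.

>>> {"fn": "carry_out", "kwargs": {"steps": [{"offset": [0,-1,-12],"turn": [0,0,0],"gripper": 0},{"offset": [0,0,-8],"turn": [0,0,0],"gripper": 0},{"offset": [0,0,-5.5],"turn": [0,0,0],"gripper": 0},{"offset": [0,0,0],"turn": [0,0,0],"gripper": 0},{"offset": [0,0,0],"turn": [0,0,0],"gripper": 0}]}}

```text
time: 4.68
eef_pos: [489.8, -283.4, 47.4]
tcp_rot: [-3.131, -0.246, 0.001]
force: [-3.5, 4.3, 9.8]
gripper_width: 0.003
finger_force: 4.9
```

>>> {"fn": "carry_out", "kwargs": {"steps": [{"offset": [0,0,10],"turn": [0,0,0],"gripper": 0},{"offset": [0,0,40],"turn": [0,0,0],"gripper": 0},{"offset": [0,0,40],"turn": [0,0,0],"gripper": 0},{"offset": [0,30,20],"turn": [0,0,0.7],"gripper": 88},{"offset": [4,40,0],"turn": [0,0,0.7],"gripper": 88},{"offset": [4,40,0],"turn": [0,0,0.7],"gripper": 88},{"offset": [4,40,0],"turn": [0,0,0.7],"gripper": 88},{"offset": [4,40,0],"turn": [0,0,0.7],"gripper": 88}]}}

```text
time: 5.68
eef_pos: [506.0, -92.7, 157.0]
tcp_rot: [2.911, 1.182, 0.0]
force: [0.5, -0.3, 0.2]
gripper_width: 0.549
finger_force: 0.0
```

>>> {"fn": "carry_out", "kwargs": {"steps": [{"offset": [4,40,0],"turn": [0,0,0.7],"gripper": 88},{"offset": [4,40,0],"turn": [0,0,0.7],"gripper": 88},{"offset": [4,40,0],"turn": [0,0,0.7],"gripper": 88},{"offset": [4,40,0],"turn": [0,0,0.7],"gripper": 88},{"offset": [4,40,0],"turn": [0,0,0.7],"gripper": 88},{"offset": [4,40,0],"turn": [0,0,0.3],"gripper": 88},{"offset": [0,0,0],"turn": [0,0,0],"gripper": 88},{"offset": [0,0,0],"turn": [0,0,0],"gripper": 88}]}}

```text
time: 6.68
eef_pos: [529.9, 145.5, 156.9]
tcp_rot: [2.372, 2.06, -0.001]
force: [-0.1, -0.0, -0.3]
gripper_width: 0.995
finger_force: 0.0
```

Run:
```python
from h import *
from scipy.spatial.transform import Rotation as R
o=sensors.get_obs();r=R.from_rotvec(o['tcp_rot']).as_matrix();print(o['eef_pos'],o['q'].round(2),'closing deg',np.degrees(np.arctan2(r[1,1],r[0,1])),'tilt',r[:,2].round(3))
```

```text
[529.94622163 145.52025748 156.85706868] [ 0.05  0.44  1.54 -0.    1.16  0.2 ] closing deg -8.070880632476136 tilt [-0. -0. -1.]
```

>>> {"fn": "carry_out", "kwargs": {"steps": [{"offset": [-1,34,0],"turn": [0,0,0],"gripper": 88},{"offset": [0,34,-10],"turn": [0,0,0],"gripper": 88},{"offset": [0,0,-30],"turn": [0,0,0],"gripper": 88},{"offset": [0,0,-30],"turn": [0,0,0],"gripper": 88},{"offset": [0,0,0],"turn": [0,0,0],"gripper": 88},{"offset": [0,0,0],"turn": [0,0,0],"gripper": 88}]}}

```text
time: 7.42
eef_pos: [529.8, 213.5, 88.2]
tcp_rot: [2.372, 2.058, 0.002]
force: [-0.2, -0.2, 0.0]
gripper_width: 0.998
finger_force: 0.0
```

Run:
```python
from h import *
b=grab('scene','s3');print(sensors.get_obs()['eef_pos'])
cv2.imwrite('pics/p3.png',cv2.resize(b[90:190,250:350],(600,600),interpolation=2))
```

```text
[529.86077956 213.67528902  88.42455017]
```

View pics/p3.png

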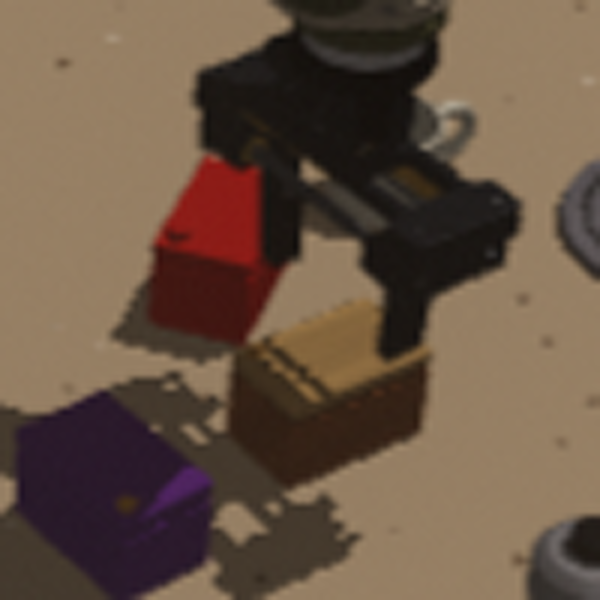

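The open fingers straddle the wooden cellar at (330,390) in the crop. The near finger passes close to the red box, so I'll check the gap.

Run:
```python
from h import *
a=cv2.imread('pics/t0.png');h=cv2.cvtColor(a,cv2.COLOR_BGR2HSV)
m=((h[...,1]>150)&((h[...,0]<6)|(h[...,0]>174))&(h[...,2]>60)).astype(np.uint8);m[:220]=0;m[265:]=0;m[:,:140]=0;m[:,200:]=0
p=np.argwhere(m)[:,::-1]
r=cv2.minAreaRect(px2w('top',p,59)[:,:2].astype(np.float32));print(r,cv2.boxPoints(r).round(0).tolist())
```

```text
((397.5729064941406, 261.47174072265625), (59.61865997314453, 94.035888671875), 26.63610076904297) [[350.0, 290.0], [392.0, 206.0], [445.0, 233.0], [403.0, 317.0]]
```

The gap is about 20 mm. I'll go down and grasp.

>>> {"fn": "carry_out", "kwargs": {"squeeze": 25, "steps": [{"offset": [-1,0,-24],"turn": [0,0,0],"gripper": 88},{"offset": [0,0,-24],"turn": [0,0,0],"gripper": 88},{"offset": [0,0,-24],"turn": [0,0,0],"gripper": 88},{"offset": [0,0,0],"turn": [0,0,0],"gripper": 88},{"offset": [0,0,0],"turn": [0,0,0],"gripper": 70},{"offset": [0,0,0],"turn": [0,0,0],"gripper": 64},{"offset": [0,0,0],"turn": [0,0,0],"gripper": 52},{"offset": [0,0,0],"turn": [0,0,0],"gripper": 50}]}}

```text
time: 8.48
eef_pos: [529.0, 214.2, 16.0]
tcp_rot: [2.371, 2.059, 0.004]
force: [1.8, -0.3, 5.4]
gripper_width: 0.677
finger_force: 25.0
```

>>> {"fn": "carry_out", "kwargs": {"steps": [{"offset": [0,0,0],"turn": [0,0,0],"gripper": 50},{"offset": [0,0,0],"turn": [0,0,0],"gripper": 50},{"offset": [0,0,0],"turn": [0,0,0],"gripper": 50}]}}

```text
time: 8.85
eef_pos: [529.0, 214.2, 16.0]
tcp_rot: [2.371, 2.059, 0.004]
force: [1.1, -0.1, 7.1]
gripper_width: 0.678
finger_force: 25.0
```

>>> {"fn": "carry_out", "kwargs": {"steps": [{"offset": [0,0,12],"turn": [0,0,0],"gripper": 50},{"offset": [0,0,25],"turn": [0,0,0],"gripper": 50},{"offset": [0,0,30],"turn": [0,0,0],"gripper": 50},{"offset": [0,0,30],"turn": [0,0,0],"gripper": 50},{"offset": [0,0,23],"turn": [0,0,0],"gripper": 50},{"offset": [0,0,0],"turn": [0,0,0],"gripper": 50},{"offset": [0,0,0],"turn": [0,0,0],"gripper": 50}]}}

```text
time: 9.72
eef_pos: [527.2, 214.0, 133.8]
tcp_rot: [-2.371, -2.06, 0.003]
force: [0.5, 0.3, -3.2]
gripper_width: 0.676
finger_force: 25.0
```

>>> {"fn": "carry_out", "kwargs": {"steps": [{"offset": [6,-20,0],"turn": [0,0,0],"gripper": 50},{"offset": [6,-30,0],"turn": [0,0,0.2],"gripper": 50},{"offset": [6,-30,0],"turn": [0,0,0.2],"gripper": 50},{"offset": [6,-30,0],"turn": [0,0,0.2],"gripper": 50},{"offset": [6,-30,0],"turn": [0,0,0.2],"gripper": 50},{"offset": [6,-30,0],"turn": [0,0,0.2],"gripper": 50},{"offset": [6,-30,0],"turn": [0,0,0.2],"gripper": 50},{"offset": [6,-30,0],"turn": [0,0,0.2],"gripper": 50}]}}

```text
time: 10.72
eef_pos: [575.7, -18.0, 134.0]
tcp_rot: [-2.101, -2.333, 0.002]
force: [0.2, 0.2, -3.5]
gripper_width: 0.683
finger_force: 25.0
```

>>> {"fn": "carry_out", "kwargs": {"steps": [{"offset": [6,-30,0],"turn": [0,0,0.2],"gripper": 50},{"offset": [6,-30,0],"turn": [0,0,0.1],"gripper": 50},{"offset": [6,-30,0],"turn": [0,0,0],"gripper": 50},{"offset": [6,-30,0],"turn": [0,0,0],"gripper": 50},{"offset": [6,-30,0],"turn": [0,0,0],"gripper": 50},{"offset": [6,-20,0],"turn": [0,0,0],"gripper": 50},{"offset": [0,0,0],"turn": [0,0,0],"gripper": 50},{"offset": [0,0,0],"turn": [0,0,0],"gripper": 50}]}}

```text
time: 11.72
eef_pos: [611.5, -185.6, 134.3]
tcp_rot: [-2.04, -2.387, 0.0]
force: [-0.0, 1.3, -4.2]
gripper_width: 0.679
finger_force: 25.0
```

```bash
cat > st.py <<'E'
from h import *
from scipy.spatial.transform import Rotation as R
o=sensors.get_obs();r=R.from_rotvec(o['tcp_rot']).as_matrix();print(o['eef_pos'],o['gripper_width'],o['finger_force'],o['force'].round(1),'closing deg',np.degrees(np.arctan2(r[1,1],r[0,1])),'tilt',r[:,2].round(3))
E
python3 st.py
```

```text
[ 611.45557059 -185.63006291  134.31789184] 0.6790540750203309 24.98992116030422 [-0.   1.3 -4.2] closing deg 8.959063277973504 tilt [-0.001  0.001 -1.   ]
```

>>> {"fn": "carry_out", "kwargs": {"steps": [{"offset": [2,-6,0],"turn": [0,0,0],"gripper": 50},{"offset": [2,-6,-10],"turn": [0,0,0],"gripper": 50},{"offset": [0,0,-15],"turn": [0,0,0],"gripper": 50},{"offset": [0,0,-17],"turn": [0,0,0],"gripper": 50},{"offset": [0,0,0],"turn": [0,0,0],"gripper": 50},{"offset": [0,0,0],"turn": [0,0,0],"gripper": 50}]}}

```text
time: 12.48
eef_pos: [616.2, -197.9, 93.2]
tcp_rot: [2.041, 2.388, 0.0]
force: [-0.3, 0.8, -1.8]
gripper_width: 0.678
finger_force: 25.0
```

```bash
python3 st.py
python3 - <<'E'
from h import *
b=grab('scene','s4');o=sensors.get_obs()['eef_pos'];zb=o[2]-16
b=cv2.resize(b[140:280,145:285],(700,700),interpolation=2)[:600]
t=np.radians(9);X=np.array([np.cos(t),np.sin(t)]);Y=np.array([-X[1],X[0]])
def box(c,hx,hy,z,col):
    q=[np.r_[c+sx*hx*X+sy*hy*Y,z] for sx,sy in((1,1),(1,-1),(-1,-1),(-1,1))]
    u=((w2px('scene',q)-[145,140])*5+2).round().astype(int);cv2.polylines(b,[u],True,col,1)
c=o[:2]-0.9*Y
box(c,30,47.5,zb,(0,255,0)); box(np.array([615.5,-198.5]),36,53.5,67,(0,0,255))
cv2.imwrite('pics/p4.png',b)
E
```

```text
[ 616.19083895 -197.89530556   93.19804573] 0.6778853176285077 24.989941611274844 [-0.3  0.8 -1.8] closing deg 8.969984044896224 tilt [ 0. -0. -1.]
```

View pics/p4.png

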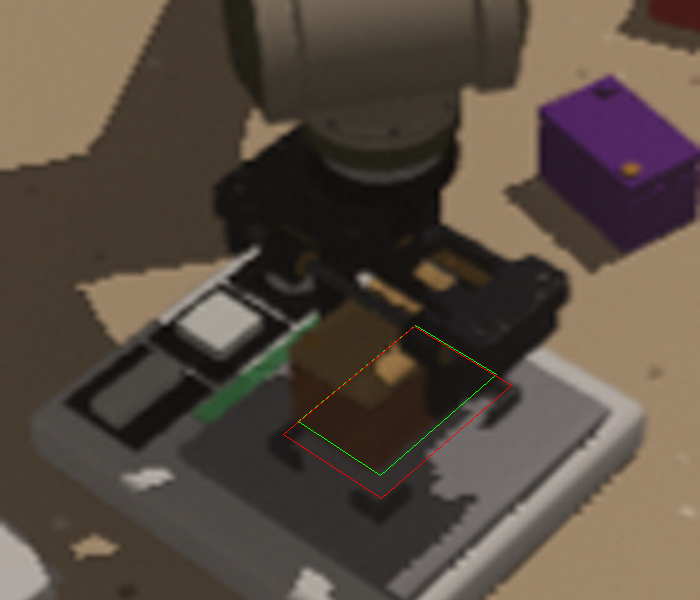

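The held cellar's predicted base (green, near corner (380,475)) matches the picture and lies within the stops' outline (red, near corner (380,497)). I'll lower it slowly.

>>> {"fn": "carry_out", "kwargs": {"steps": [{"offset": [-0.5,-0.3,-5],"turn": [0,0,0],"gripper": 50},{"offset": [0,0,-5],"turn": [0,0,0],"gripper": 50},{"offset": [0,0,-4],"turn": [0,0,0],"gripper": 50},{"offset": [0,0,-3],"turn": [0,0,0],"gripper": 50},{"offset": [0,0,-2],"turn": [0,0,0],"gripper": 50},{"offset": [0,0,-1],"turn": [0,0,0],"gripper": 50},{"offset": [0,0,0],"turn": [0,0,0],"gripper": 50}]}}

```text
time: 13.4
eef_pos: [615.5, -198.2, 73.0]
tcp_rot: [2.041, 2.388, 0.0]
force: [0.6, 0.3, -2.3]
gripper_width: 0.679
finger_force: 25.0
```

>>> {"fn": "carry_out", "kwargs": {"steps": [{"offset": [0,0,-1],"turn": [0,0,0],"gripper": 50},{"offset": [0,0,-0.7],"turn": [0,0,0],"gripper": 50},{"offset": [0,0,0],"turn": [0,0,0],"gripper": 50},{"offset": [0,0,0],"turn": [0,0,0],"gripper": 50}]}}

```text
time: 13.9
eef_pos: [615.5, -198.2, 71.3]
tcp_rot: [2.041, 2.388, -0.0]
force: [0.0, 1.4, -3.3]
gripper_width: 0.678
finger_force: 25.0
```

>>> {"fn": "carry_out", "kwargs": {"steps": [{"offset": [0,0,-0.6],"turn": [0,0,0],"gripper": 50},{"offset": [0,0,0],"turn": [0,0,0],"gripper": 50},{"offset": [0,0,0],"turn": [0,0,0],"gripper": 50}]}}

```text
time: 14.28
eef_pos: [615.6, -198.2, 71.1]
tcp_rot: [2.041, 2.388, 0.0]
force: [-2.9, 1.1, 2.3]
gripper_width: 0.679
finger_force: 25.0
```

It has touched down inside the stops. I'll release it and rise.

>>> {"fn": "carry_out", "kwargs": {"steps": [{"offset": [0,0,0],"turn": [0,0,0],"gripper": 64},{"offset": [0,0,0],"turn": [0,0,0],"gripper": 70},{"offset": [0,0,0],"turn": [0,0,0],"gripper": 80},{"offset": [0,0,0],"turn": [0,0,0],"gripper": 86},{"offset": [0,0,10],"turn": [0,0,0],"gripper": 86},{"offset": [0,0,25],"turn": [0,0,0],"gripper": 86},{"offset": [0,0,35],"turn": [0,0,0],"gripper": 86},{"offset": [0,0,30],"turn": [0,0,0],"gripper": 86}]}}

```text
time: 15.28
eef_pos: [615.6, -198.3, 172.8]
tcp_rot: [2.04, 2.387, 0.0]
force: [-0.0, -0.0, 0.5]
gripper_width: 0.976
finger_force: 0.0
```

>>> {"fn": "carry_out", "kwargs": {"steps": [{"offset": [-22,-4,0],"turn": [0,0,-1],"gripper": 40},{"offset": [-22,-4,0],"turn": [0,0,-1],"gripper": 0},{"offset": [-22,-4,0],"turn": [0,0,-1],"gripper": 0},{"offset": [-22,-3,0],"turn": [0,0,-1],"gripper": 0},{"offset": [-22,-3,0],"turn": [0,0,-1],"gripper": 0},{"offset": [-22,-3,0],"turn": [0,0,-1],"gripper": 0},{"offset": [0,0,0],"turn": [0,0,-1],"gripper": 0},{"offset": [0,0,0],"turn": [0,0,-1],"gripper": 0}]}}

```text
time: 16.27
eef_pos: [483.5, -219.4, 171.6]
tcp_rot: [3.099, 0.508, 0.001]
force: [0.5, 0.0, 0.4]
gripper_width: 0.094
finger_force: 0.0
```

>>> {"fn": "carry_out", "kwargs": {"steps": [{"offset": [0,0,0],"turn": [0,0,-1],"gripper": 0},{"offset": [0,0,-30],"turn": [0,0,0],"gripper": 0},{"offset": [0,0,-30],"turn": [0,0,0],"gripper": 0},{"offset": [0,0,-20],"turn": [0,0,0],"gripper": 0},{"offset": [0,0,0],"turn": [0,0,0],"gripper": 0},{"offset": [0,0,0],"turn": [0,0,0],"gripper": 0}]}}

```text
time: 17.02
eef_pos: [484.0, -219.5, 91.9]
tcp_rot: [3.131, 0.245, 0.002]
force: [-0.3, -0.5, -0.2]
gripper_width: 0.006
finger_force: 0.0
```

```bash
python3 st.py
python3 - <<'E'
from h import *
a=grab('top','t5');b=grab('scene','s5')
cv2.imwrite('pics/p5.png',np.hstack([cv2.resize(a[150:250,240:340],(400,400),interpolation=2),cv2.resize(b[150:280,145:275],(400,400),interpolation=2)]))
E
```

```text
[ 484.01029452 -219.5476698    91.88521959] 0.006428043076502295 0.0 [-0.3 -0.5 -0.2] closing deg -81.03480566701482 tilt [ 0.001 -0.001 -1.   ]
```

View pics/p5.png

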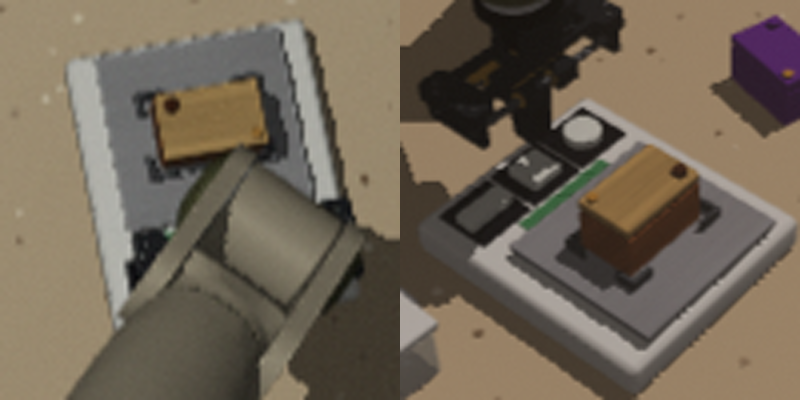

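The cellar stands upright and free between the stops (top half (212,120), scene half (640,205)), and the fingers are above the square key at (535,165). I'll press it now.

>>> {"fn": "carry_out", "kwargs": {"steps": [{"offset": [-3,0,-14],"turn": [0,0,0],"gripper": 0},{"offset": [0,0,-14],"turn": [0,0,0],"gripper": 0},{"offset": [0,0,-10],"turn": [0,0,0],"gripper": 0},{"offset": [0,0,-7],"turn": [0,0,0],"gripper": 0},{"offset": [0,0,0],"turn": [0,0,0],"gripper": 0},{"offset": [0,0,0],"turn": [0,0,0],"gripper": 0}]}}

```text
time: 17.88
eef_pos: [480.2, -219.0, 47.2]
tcp_rot: [-3.132, -0.246, 0.002]
force: [-10.3, 6.1, 23.7]
gripper_width: 0.006
finger_force: 11.8
```

>>> {"fn": "carry_out", "kwargs": {"steps": [{"offset": [0,0,12],"turn": [0,0,0],"gripper": 0},{"offset": [0,0,30],"turn": [0,0,0],"gripper": 0},{"offset": [0,0,40],"turn": [0,0,0],"gripper": 0},{"offset": [0,0,40],"turn": [0,0,0],"gripper": 0},{"offset": [-40,-10,30],"turn": [0,0,0],"gripper": 0},{"offset": [0,0,0],"turn": [0,0,0],"gripper": 0},{"offset": [0,0,0],"turn": [0,0,0],"gripper": 0}]}}

```text
time: 18.75
eef_pos: [440.7, -229.0, 197.0]
tcp_rot: [-3.131, -0.245, 0.0]
force: [-0.0, -0.9, -0.1]
gripper_width: 0.007
finger_force: 0.0
```

Run:
```python
from h import *
a=grab('top','t6');b=grab('scene','s6')
cv2.imwrite('pics/p6.png',np.hstack([cv2.resize(a[130:280,130:330],(400,300),interpolation=2),cv2.resize(b[100:300,60:360],(400,300),interpolation=2)]))
```

```text
(no output)
```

View pics/p6.png

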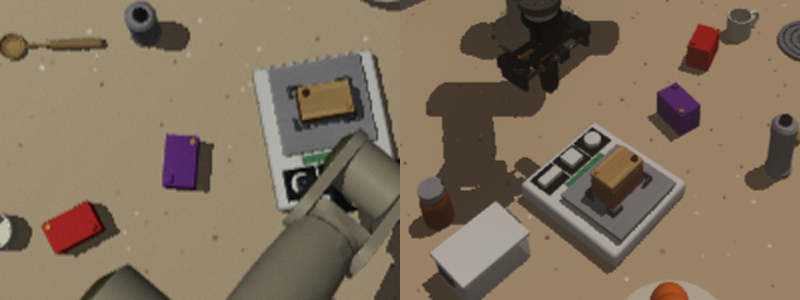

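The cellar is upright between the stops (scene half (617,172)), all three keys are back up, and the other items haven't moved. I'll hand the job in.

```bash
python3 -c "
from rig import sign_off
print(sign_off())"
```

```text
the job is handed in; nothing more can be done
None
```

I pressed the round key and then the bar key, set the wooden cellar upright between the stops and let go, then pressed the square key; the job was handed in at about 19 s, with no result returned.

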